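# Stock the bar caddy

### The job

Stock the round bar caddy: stand the two dropper bottles in its two small rings, the toothpick jar and the jigger in its two large rings, and the black-sleeved wine-bottle stopper in its square frame, one thing to each, all upright on the caddy's wooden base. The two clear glass decanter stoppers and the clip-top jar do not belong in it: leave them where they stand. Set each thing down gently rather than dropping it, and knock nothing over.

Things in the scene. Friction and masses are not known exactly. Their poses are not given: they have to be found in the camera images.
- caddy: Fixed round caddy: wooden base 206 mm across, its top 12 mm up; brass wire frames, tops 36 mm up. Origin: centre of its underside on the worktop, z up. Frame centres (x, y mm, caddy axes): square (60, 0), 54 clear inside, sides along x and y; small rings (16, 58), (16, -58), 49 clear; large rings (-49, 35.5), (-49, -35.5), 64 clear. Wire 5 thick. A knob 20 across, 32 high in the middle.
- dropper_bottle_1: small amber bitters bottle with a black dropper cap, 33 mm across, straight sides to 60 mm, 102 mm high overall; origin at the centre of its underside, z up. Belongs in either small ring.
- dropper_bottle_2: second small amber bitters bottle of the same shape and size (33 mm across, straight sides to 60 mm, 102 mm high) with another label; origin at the centre of its underside, z up. Belongs in the other small ring.
- pick_jar: round clear jar of toothpicks with a black screw cap, 45 mm across, 105 mm high; origin at the centre of its underside, z up. Belongs in either large ring.
- jigger: metal double-cone bar measure with a narrow waist, standing on its smaller cup, 45 mm across the upper rim, 80 mm high; origin at the centre of its underside, z up. It can be gripped across just below the rim; it is solid to the fingers, straight-sided between foot and rim. Belongs in either large ring.
- wine_stopper: wine-bottle stopper standing on its bright metal ball (36 mm across, up to 33 mm high) with its ribbed black rubber plug (20 mm across) upward, 65 mm high in all; origin at the centre of its underside, z up. Belongs in the square frame, ball down.
- glass_stopper_1: clear ground-glass decanter stopper, no black on it, 38 mm across, 72 mm high, origin at the centre of its underside. Does not belong in the caddy: stays where it is.
- glass_stopper_2: second clear ground-glass decanter stopper like the first, 38 mm across, 72 mm high, origin at the centre of its underside. Stays where it is.
- clip_jar: squat clip-top jar with a wire bail, 66 mm across, 78 mm high, origin at the centre of its underside. Stays where it is.

How it is judged:
By the outcome, as a careful person would: the job done as asked, in the order asked, and still so for the second after the job is handed in, with the robot touching nothing.
It also fails if it takes over 115 s, if anything falls off the work surface, if the arm or the gripper's body presses on something with over 40 N, if the wrist force passes 120 N, or if a joint passes its speed limit or range.

### The arm

A 6-joint arm with a two-finger parallel gripper is mounted at the origin on a cart in front of the work surface, level with it; the furniture and walls round the work are solid. World frame = base frame: x ahead of the robot, y to its left, z up, the work surface at z = 0. Lengths are in m, angles in rad, forces in N, time in s.
With the tool pointing down it reaches from about 0.35 to 0.875 m from the base axis. Payload 4.2 kg.
Tool frame: the origin (TCP) lies at the very end of the fingers, on their centre line; the grasp point (between the pads) lies 19 mm behind it; z points along the fingers, y is the line along which they close (so a half turn about z gives the same grasp; the last joint's range is limited). The gripper opens to 87 mm and grips with 3 to 60 N. Pads are 19 mm wide; open, the fingers measure 117 mm over their backs; the gripper's body (75 mm by 190 mm) begins 51 mm behind the grasp point.
Start: joints at [1.482, 0.385, 0.008, 0, -1.194, -0.259], TCP at [0.213, 0.588, 0.223] pointing down, gripper open.
Joint ranges: [-3.14, 3.14], [-1.21, 2.06], [-1.07, 1.41], [-3.16, 2.05], [-2.99, -0.16], [-3.1, 3.1]. Speed limits (rad/s): [2.79, 2.79, 3.14, 3.14, 3.14, 3.14].

### API

Orientations are given as a rotation vector (axis times angle).
In Python, from station import get_state, grab_frame, camera_info, close_job gives the robot as it stands.
- The arm moves only by the tool jog_arm, never from a script. Its argument "targets" is a list of rows, each an object of numbers: "tx", "ty", "tz": the shift along the tool's x, y, z in units of 50 mm (1.0 is 50 mm); "wx", "wy", "wz": the turn, a rotation vector about the tool's x, y, z in rad. A call has 1 to 12 rows; each row shifts and turns the commanded pose from where the row before left it, along the tool's axes as they then stand; what a row does not reach is not made up. A row lasts 1/10 s, in which the tool goes at most 50 mm and 8.59 degrees, less where a joint would pass 70% of its speed; a pose out of reach is approached as far as the arm can. A call is refused whole if a number of a shift passes 1 or a number of a turn 0.15, either way. A call with a gripper value outside its range is refused whole. "grip" is the finger opening in mm, from 0 to 87, set as the call begins (left out, the last holds). The fingers move at their own pace and stop on an object; "squeeze" is the grip in N (left out, the last holds). Time passes only in rows, so rows that do not move let the fingers close. It gives the time, the measured TCP pose, the force, the opening and the grip force at its end, in the units of the state.
- get_state(): the state, without advancing time (a new reading comes with each control period).
- grab_frame(name): name is "side" or "top" or "wrist"; returns (picture, depth): 420x560x3 uint8, red, green, blue; 420x560 float32, m along the optical axis (not along the pixel's ray), 0 where there is no reading.
- camera_info(name): a dict with "K" (3x3 intrinsics, pixels), "camera_from_world" (4x4, takes a point from world to camera coordinates). Camera axes: x right, y down, z forward; pixel columns grow to the right and rows downward; lengths in m; the calibration is good to about 2 mm. A picture is of the moment at which its call begins: read the wrist's pose just before it. camera_info takes no time and is no camera call; for the wrist camera it gives the pose at the moment of the call.
- close_job(): hands the job in; it is judged then, once.
The state is a dict: "time_s": time; "joint_positions": joint angles; "qd": joint speeds; "joint_torque": joint torques, N m; "tool_pos": TCP position; "orientation": TCP orientation; "contact_force": force on the tool from outside, world axes, zero at the start; "wrist_torque": the same for the moment, N m; "gripper_width": finger opening in m; "gripper_force": force on a finger pad.
Only numpy, scipy, OpenCV 4.12 (cv2) and the standard library are available. Lean on these libraries where they do the work, as an engineer would, in place of code of your own. Each camera call takes 0.05 s, during which the arm holds its last target. There are 200 camera calls.

## Working session

There is one attempt and no reset: what is moved stays moved. The work goes in short steps, Python scripts to look and compute and a tool call to move; the robot and the scene stay as the last step left them, time stands still between calls to the robot, and variables do not carry over. Pictures are saved under pics/ and viewed, at most 14 in all, crops included, and the job is handed in when it is done.

Besides the shell and the picture viewer there is one more tool, called after "Call:" as name(argument=value, ...) on one line, values as JSON. jog_arm: Moves the arm, as the interface text tells. Its arguments: {"type":"object","properties":{"targets":{"type":"array"},"grip":{"type":"number"},"squeeze":{"type":"number"}},"required":["targets"]}

```bash
ls; mkdir -p pics; cat > h.py <<'E'
import numpy as np, cv2
from station import get_state, grab_frame, camera_info, close_job
def ray(ci,u,v):
    K=np.array(ci["K"]);T=np.array(ci["camera_from_world"]);R=T[:3,:3]
    return -R.T@T[:3,3], R.T@np.linalg.inv(K)@np.array([u,v,1.])
def onplane(ci,u,v,z):
    o,d=ray(ci,u,v); return o+d*(z-o[2])/d[2]
def cloud(ci,dep):
    K=np.array(ci["K"]);T=np.array(ci["camera_from_world"]);R=T[:3,:3]
    v,u=np.mgrid[:dep.shape[0],:dep.shape[1]]
    P=np.stack([(u-K[0,2])/K[0,0]*dep,(v-K[1,2])/K[1,1]*dep,dep],-1)
    return (P-T[:3,3])@R
def proj(ci,p):
    K=np.array(ci["K"]);T=np.array(ci["camera_from_world"])
    q=K@(T[:3,:3]@np.array(p)+T[:3,3]);return q[:2]/q[2]
E
python3 - <<'E'
from h import *
for n in ["top","side"]:
    p,d=grab_frame(n);np.savez(f"pics/{n}0.npz",p=p,d=d);cv2.imwrite(f"pics/{n}0.png",p[:,:,::-1])
    c=camera_info(n);T=np.array(c["camera_from_world"]);print(n,-T[:3,:3].T@T[:3,3],np.array(c["K"]).round(1).tolist(),(d>0).mean())
s=get_state();print({k:np.round(v,3).tolist() for k,v in s.items()})
E
```

```text
pics
top [0.34853975 0.092439   1.39305748] [[451.5, 0.0, 282.5], [0.0, 451.5, 204.8], [0.0, 0.0, 1.0]] 0.9958078231292516
side [-0.16264659 -0.12764097  0.88545947] [[427.7, 0.0, 271.2], [0.0, 427.7, 208.4], [0.0, 0.0, 1.0]] 0.9959481292517007
{'time_s': 0.1, 'joint_positions': [1.482, 0.386, 0.007, -0.0, -1.194, -0.259], 'qd': [-0.001, -0.001, 0.004, 0.0, -0.001, 0.001], 'joint_torque': [0.001, -39.169, 18.794, 4.232, 0.013, -0.0], 'tool_pos': [0.213, 0.587, 0.222], 'orientation': [3.092, -0.543, -0.0], 'contact_force': [-0.109, 0.186, 0.488], 'wrist_torque': [-0.027, -0.006, 0.002], 'gripper_force': 0.0, 'gripper_width': 0.087}
```

View pics/top0.png

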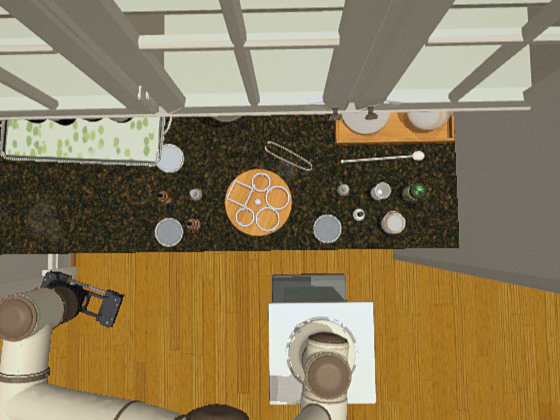

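View pics/side0.png

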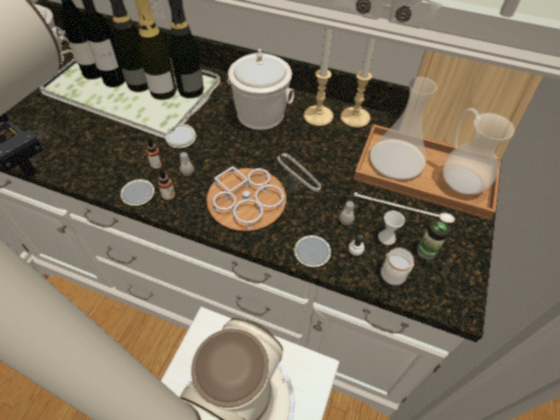

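The top view shows the caddy at about (258,202). The dropper bottles are at (165,197) and (192,224) and a glass stopper is at (196,195). On the right are a stopper at (343,190), the jigger at (381,190), the jar at (414,191), the wine stopper at (359,214) and the clip jar at (393,222). I'll zoom in on these.

```bash
python3 - <<'E'
from h import *
p=cv2.imread("pics/top0.png");s=cv2.imread("pics/side0.png")
a=cv2.resize(p[145:250,140:300],None,fx=5,fy=5,interpolation=cv2.INTER_CUBIC)[:525]
cv2.imwrite("pics/c1.png",a)
cv2.imwrite("pics/c2.png",cv2.resize(p[145:250,300:460],None,fx=5,fy=5,interpolation=cv2.INTER_CUBIC))
z=np.load("pics/top0.npz");c=camera_info("top");C=cloud(c,z["d"])
for n,u,v in [("cad",258,202),("table",230,170),("cab",300,110),("cab2",300,60)]: print(n,C[v,u].round(3))
m=((C[:,:,2]>.025)&(C[:,:,2]<.14)&(C[:,:,0]>.3)&(C[:,:,0]<.95)).astype(np.uint8)
n,l,st,ce=cv2.connectedComponentsWithStats(m)
for i in range(1,n):
    if st[i,4]>12:
        q=C[l==i];h=q[:,2].max();t=q[q[:,2]>h-.012]
        print(ce[i].round(1),st[i,4],"min",q.min(0).round(3),"max",q.max(0).round(3),"topmean",t.mean(0).round(3))
E
```

```text
cad [0.456 0.183 0.033]
table [0.56  0.27  0.004]
cab [0.612 0.064 0.472]
cab2 [0.716 0.062 0.478]
[415.3 126.6] 1141 min [ 0.634 -0.417  0.025] max [ 0.725 -0.055  0.134] topmean [ 0.697 -0.333  0.127]
[468.8 181. ] 2242 min [ 0.3   -0.437  0.025] max [ 0.727 -0.43   0.14 ] topmean [ 0.496 -0.433  0.134]
[365.3 121.5] 689 min [ 0.664 -0.223  0.025] max [ 0.726 -0.075  0.118] topmean [ 0.702 -0.148  0.111]
[225.2 116.7] 99 min [0.702 0.24  0.03 ] max [0.723 0.316 0.119] topmean [0.704 0.28  0.114]
[119.9 118.7] 84 min [0.709 0.575 0.026] max [0.727 0.627 0.094] topmean [0.711 0.604 0.087]
[169.  123.2] 32 min [0.684 0.445 0.026] max [0.724 0.464 0.041] topmean [0.706 0.452 0.036]
[ 33.8 119.9] 42 min [0.716 0.85  0.027] max [0.725 0.886 0.063] topmean [0.717 0.87  0.058]
[ 62.7 120.4] 103 min [0.707 0.753 0.026] max [0.727 0.794 0.093] topmean [0.709 0.776 0.086]
[ 90.7 118.7] 41 min [0.715 0.67  0.026] max [0.726 0.711 0.066] topmean [0.717 0.695 0.06 ]
[257.8 201.4] 546 min [0.371 0.089 0.027] max [0.547 0.279 0.044] topmean [0.458 0.183 0.036]
[382.3 189.8] 188 min [ 0.461 -0.206  0.026] max [ 0.503 -0.162  0.087] topmean [ 0.483 -0.187  0.079]
[414.7 191.1] 299 min [ 0.455 -0.302  0.025] max [ 0.499 -0.257  0.111] topmean [ 0.478 -0.28   0.105]
[342.9 188.8] 91 min [ 0.477 -0.091  0.025] max [ 0.508 -0.06   0.078] topmean [ 0.492 -0.075  0.072]
[195.1 193.4] 94 min [0.469 0.357 0.025] max [0.499 0.387 0.078] topmean [0.486 0.373 0.072]
[163.6 196. ] 128 min [0.462 0.45  0.026] max [0.493 0.481 0.106] topmean [0.478 0.465 0.1  ]
[257.5 201.2] 29 min [0.451 0.176 0.025] max [0.466 0.192 0.035] topmean [0.459 0.184 0.03 ]
[359.  213.8] 64 min [ 0.403 -0.134  0.026] max [ 0.431 -0.11   0.068] topmean [ 0.417 -0.121  0.063]
[393.3 222.3] 383 min [ 0.359 -0.245  0.025] max [ 0.423 -0.19   0.084] topmean [ 0.387 -0.219  0.077]
[192.2 223.3] 121 min [0.377 0.363 0.031] max [0.411 0.395 0.102] topmean [0.394 0.379 0.097]
```

View pics/c1.png

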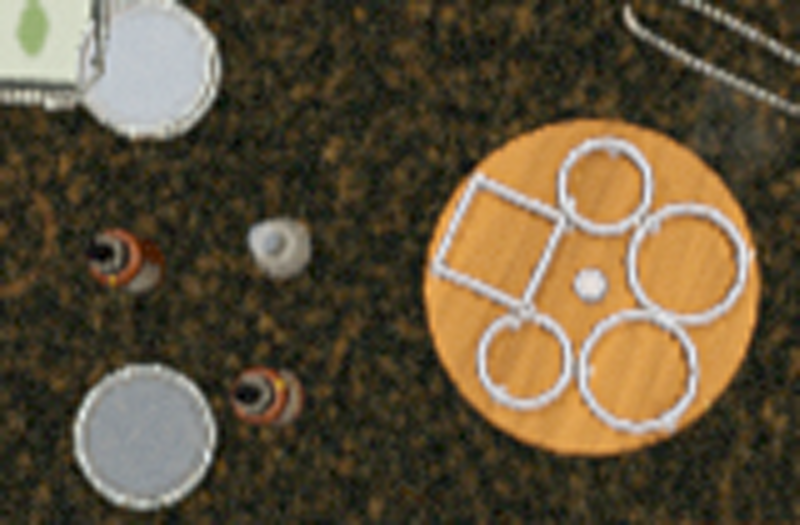

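View pics/c2.png

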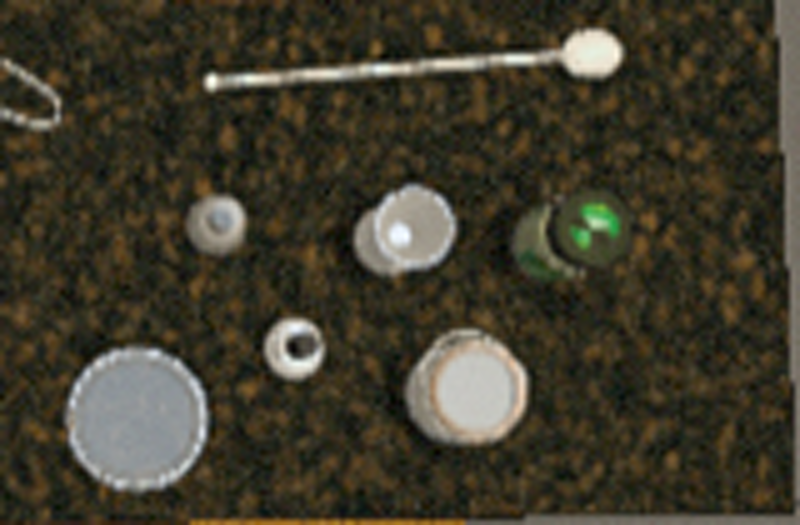

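The crops confirm which object is which. The wine stopper, with its black plug, is at crop-2 (298,347), and the jigger, jar and clip jar are to its right. In crop 1 the caddy's square is at (500,243) and its knob at (590,285). Next I'll fit the caddy pose and cross-check the objects in the side view.

```bash
cat > fit.py <<'E'
from h import *
z=np.load("pics/top0.npz");c=camera_info("top");p=z["p"];C=cloud(c,z["d"])
hsv=cv2.cvtColor(p,cv2.COLOR_RGB2HSV);win=np.zeros(p.shape[:2],np.uint8);win[165:240,220:296]=255
m=cv2.inRange(hsv,(8,110,110),(25,255,255))&win
ctr=max(cv2.findContours(cv2.morphologyEx(m,cv2.MORPH_CLOSE,np.ones((9,9))),0,1)[0],key=cv2.contourArea)
e=cv2.fitEllipse(ctr);c0=onplane(c,*e[0],.012);print("disc",c0.round(4),e[1],"dia",np.array(e[1])/451.5*(1.393-.012))
disc=cv2.drawContours(np.zeros_like(m),[ctr],-1,255,-1)
wire=disc&~m
cs,h=cv2.findContours(wire,cv2.RETR_CCOMP,cv2.CHAIN_APPROX_NONE)
F=np.array([[60,0],[16,58],[16,-58],[-49,35.5],[-49,-35.5]])/1000
pts=[]
for k,cc in enumerate(cs):
    if h[0][k][3]>=0 and cv2.contourArea(cc)>80:
        M=cv2.moments(cc);pts.append(onplane(c,M["m10"]/M["m00"],M["m01"]/M["m00"],.0335)[:2]);print(pts[-1].round(4),cv2.contourArea(cc))
th=np.radians(65);pts=np.array(pts)
for _ in range(5):
    R=np.array([[np.cos(th),-np.sin(th)],[np.sin(th),np.cos(th)]]);G=F@R.T+c0[:2] if _==0 else F@R.T+t
    idx=np.argmin(np.linalg.norm(pts[:,None]-G[None],axis=2),1)
    A=F[idx];a=A-A.mean(0);b=pts-pts.mean(0);th=np.arctan2((a[:,0]*b[:,1]-a[:,1]*b[:,0]).sum(),(a*b).sum())
    R=np.array([[np.cos(th),-np.sin(th)],[np.sin(th),np.cos(th)]]);t=pts.mean(0)-R@A.mean(0)
print(idx,"theta",np.degrees(th),"t",t.round(4),"res",(A@R.T+t-pts).round(4).tolist())
print("frames sq,A,B,E,D",(F@R.T+t).round(4).tolist())
s=np.load("pics/side0.npz");S=cloud(camera_info("side"),s["d"])
G=dict(b1=(.478,.465,.102),b2=(.394,.379,.102),jar=(.477,-.28,.105),jig=(.482,-.185,.08),ws=(.417,-.122,.065),g1=(.492,-.075,.072),g2=(.486,.373,.072),clip=(.389,-.219,.078))
for n,(x,y,hh) in G.items():
    o=[]
    for X in (C,S):
        q=X[(np.hypot(X[:,:,0]-x,X[:,:,1]-y)<.04)&(X[:,:,2]>.02)&(X[:,:,2]<.13)];u=q[q[:,2]>hh-.012]
        o+=[((q.min(0)+q.max(0))/2)[:2].round(3).tolist(),u[:,:2].mean(0).round(3).tolist() if len(u) else None,q[:,2].max().round(3),"|"]
    print(n,*o)
E
python3 fit.py
```

```text
disc [0.4579 0.1841 0.012 ] (66.36967468261719, 66.65290069580078) dia [0.20300448 0.20387078]
[0.4056 0.1556] 337.0
[0.4129 0.224 ] 190.0
[0.4588 0.1865] 339.0
[0.4693 0.1254] 335.0
[0.4841 0.239 ] 319.0
[0.5174 0.1742] 189.0
[3 1 0 4 0 2] theta 64.68542792931791 t [0.4542 0.176 ] res [[-0.0045, -0.0087], [-0.0043, -0.0088], [0.0211, 0.0437], [-0.004, -0.0089], [-0.0043, -0.0088], [-0.0039, -0.0086]]
frames sq,A,B,E,D [[0.4798, 0.2302], [0.4086, 0.2153], [0.5134, 0.1657], [0.4011, 0.1469], [0.4653, 0.1165]]
b1 [0.477, 0.465] [0.478, 0.465] 0.106 | [0.476, 0.464] [0.477, 0.465] 0.102 |
b2 [0.394, 0.379] [0.394, 0.379] 0.102 | [0.393, 0.379] [0.393, 0.379] 0.103 |
jar [0.477, -0.279] [0.478, -0.279] 0.111 | [0.476, -0.28] [0.474, -0.279] 0.109 |
jig [0.482, -0.184] [0.484, -0.187] 0.087 | [0.483, -0.183] [0.488, -0.183] 0.082 |
ws [0.416, -0.121] [0.416, -0.121] 0.068 | [0.413, -0.121] [0.413, -0.121] 0.067 |
g1 [0.491, -0.075] [0.491, -0.075] 0.078 | [0.487, -0.075] [0.49, -0.075] 0.077 |
g2 [0.486, 0.372] [0.485, 0.372] 0.078 | [0.483, 0.372] [0.484, 0.372] 0.074 |
clip [0.391, -0.217] [0.387, -0.218] 0.084 | [0.386, -0.219] [0.384, -0.219] 0.082 |
```

Call:
jog_arm(targets=[{"wz":-0.12},{"wz":-0.12},{"wz":-0.11},{"tx":0.3,"ty":0.14},{"tx":0.6,"ty":0.28},{"tx":0.7,"ty":0.32},{"tx":0.7,"ty":0.32},{"tx":0.7,"ty":0.33},{"tx":0.7,"ty":0.33},{"tx":0.7,"ty":0.32},{"tx":0.6,"ty":0.28},{"tx":0.29,"ty":0.13}], grip=60, squeeze=15)

```text
invalid input at $.targets[0]: expected keys tx, ty, tz, wx, wy, wz
```

Call:
jog_arm(targets=[{"tx":0,"ty":0,"tz":0,"wx":0,"wy":0,"wz":-0.12},{"tx":0,"ty":0,"tz":0,"wx":0,"wy":0,"wz":-0.12},{"tx":0,"ty":0,"tz":0,"wx":0,"wy":0,"wz":-0.11},{"tx":0.3,"ty":0.14,"tz":0,"wx":0,"wy":0,"wz":0},{"tx":0.6,"ty":0.28,"tz":0,"wx":0,"wy":0,"wz":0},{"tx":0.7,"ty":0.32,"tz":0,"wx":0,"wy":0,"wz":0},{"tx":0.7,"ty":0.32,"tz":0,"wx":0,"wy":0,"wz":0},{"tx":0.7,"ty":0.33,"tz":0,"wx":0,"wy":0,"wz":0},{"tx":0.7,"ty":0.33,"tz":0,"wx":0,"wy":0,"wz":0},{"tx":0.7,"ty":0.32,"tz":0,"wx":0,"wy":0,"wz":0},{"tx":0.6,"ty":0.28,"tz":0,"wx":0,"wy":0,"wz":0},{"tx":0.29,"ty":0.13,"tz":0,"wx":0,"wy":0,"wz":0}], grip=60, squeeze=15)

```text
time_s: 1.3
tool_pos: [0.4804, 0.4633, 0.2218]
orientation: [3.14, -0.004, -0.001]
contact_force: [0.0, 0.8, -0.2]
gripper_width: 0.0603
gripper_force: 0.0
```

```bash
python3 - <<'E'
from h import *
s=get_state();print(np.round(s["tool_pos"],4),np.round(s["joint_positions"],2))
c=camera_info("wrist");p,d=grab_frame("wrist");cv2.imwrite("pics/w1.png",p[:,:,::-1]);X=cloud(c,d)
for n,x,y,h in [("b1",.4775,.465,.102),("b2",.394,.379,.102),("g2",.485,.372,.072)]:
    q=X[(np.hypot(X[:,:,0]-x,X[:,:,1]-y)<.04)&(X[:,:,2]>.02)&(X[:,:,2]<.12)]
    if len(q):
        u=q[q[:,2]>h-.01];print(n,len(q),q.min(0).round(3),q.max(0).round(3),u.mean(0).round(4))
E
```

```text
[0.4804 0.4633 0.2218] [ 1.01  0.46  0.12  0.   -1.24  0.56]
b1 1165 [0.463 0.451 0.021] [0.495 0.484 0.103] [0.479  0.4675 0.0982]
b2 479 [0.39  0.366 0.02 ] [0.411 0.398 0.078] [nan nan nan]
g2 1120 [0.469 0.359 0.02 ] [0.503 0.393 0.074] [0.4868 0.3768 0.0706]<stdin>:7: RuntimeWarning: Mean of empty slice.
  ret = um.true_divide(
```

View pics/w1.png

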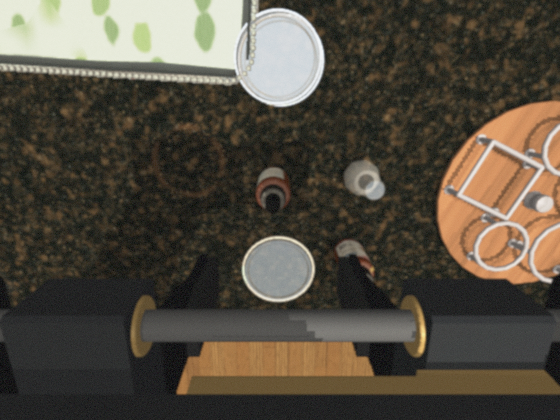

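The wrist view shows bottle 1 at (273,190), between the fingers, which agrees with the fixed cameras to about 2 mm.

Call:
jog_arm(targets=[{"tx":-0.05,"ty":-0.05,"tz":0.3,"wx":0,"wy":0,"wz":0},{"tx":0,"ty":0,"tz":0.6,"wx":0,"wy":0,"wz":0},{"tx":0,"ty":0,"tz":0.7,"wx":0,"wy":0,"wz":0},{"tx":0,"ty":0,"tz":0.7,"wx":0,"wy":0,"wz":0},{"tx":0,"ty":0,"tz":0.6,"wx":0,"wy":0,"wz":0},{"tx":0,"ty":0,"tz":0.4,"wx":0,"wy":0,"wz":0},{"tx":0,"ty":0,"tz":0.3,"wx":0,"wy":0,"wz":0},{"tx":0,"ty":0,"tz":0.12,"wx":0,"wy":0,"wz":0},{"tx":0,"ty":0,"tz":0,"wx":0,"wy":0,"wz":0},{"tx":0,"ty":0,"tz":0,"wx":0,"wy":0,"wz":0}])

```text
time_s: 2.35
tool_pos: [0.4758, 0.4689, 0.0378]
orientation: [-3.14, -0.004, -0.002]
contact_force: [0.5, -0.5, 0.4]
gripper_width: 0.06
gripper_force: 0.0
```

Call:
jog_arm(targets=[{"tx":0,"ty":0,"tz":0,"wx":0,"wy":0,"wz":0},{"tx":0,"ty":0,"tz":0,"wx":0,"wy":0,"wz":0},{"tx":0,"ty":0,"tz":0,"wx":0,"wy":0,"wz":0},{"tx":0,"ty":0,"tz":0,"wx":0,"wy":0,"wz":0},{"tx":0,"ty":0,"tz":0,"wx":0,"wy":0,"wz":0},{"tx":0,"ty":0,"tz":0,"wx":0,"wy":0,"wz":0}], grip=20, squeeze=15)

```text
time_s: 2.95
tool_pos: [0.4754, 0.4682, 0.0368]
orientation: [-3.141, -0.004, -0.0]
contact_force: [-0.4, 0.3, 1.1]
gripper_width: 0.0319
gripper_force: 15.0
```

Call:
jog_arm(targets=[{"tx":0,"ty":0,"tz":-0.3,"wx":0,"wy":0,"wz":0},{"tx":0,"ty":0,"tz":-0.6,"wx":0,"wy":0,"wz":0},{"tx":0,"ty":0,"tz":-0.7,"wx":0,"wy":0,"wz":0},{"tx":0,"ty":0,"tz":-0.7,"wx":0,"wy":0,"wz":0},{"tx":0,"ty":0,"tz":-0.6,"wx":0,"wy":0,"wz":0},{"tx":0,"ty":0,"tz":-0.4,"wx":0,"wy":0,"wz":0}])

```text
time_s: 3.55
tool_pos: [0.4758, 0.4688, 0.2058]
orientation: [-3.138, -0.004, -0.005]
contact_force: [-0.3, 0.2, 0.1]
gripper_width: 0.0318
gripper_force: 15.0
```

Call:
jog_arm(targets=[{"tx":0.03,"ty":0.3,"tz":0,"wx":0,"wy":0,"wz":0},{"tx":0.08,"ty":0.6,"tz":0,"wx":0,"wy":0,"wz":0},{"tx":0.1,"ty":0.7,"tz":0,"wx":0,"wy":0,"wz":0},{"tx":0.1,"ty":0.7,"tz":0,"wx":0,"wy":0,"wz":0},{"tx":0.1,"ty":0.7,"tz":0,"wx":0,"wy":0,"wz":0},{"tx":0.1,"ty":0.7,"tz":0,"wx":0,"wy":0,"wz":0},{"tx":0.1,"ty":0.7,"tz":0,"wx":0,"wy":0,"wz":0},{"tx":0.1,"ty":0.6,"tz":0,"wx":0,"wy":0,"wz":0},{"tx":0.06,"ty":0.5,"tz":0,"wx":0,"wy":0,"wz":0},{"tx":0.04,"ty":0.38,"tz":0,"wx":0,"wy":0,"wz":0},{"tx":0,"ty":0,"tz":0,"wx":0,"wy":0,"wz":0},{"tx":0,"ty":0,"tz":0,"wx":0,"wy":0,"wz":0}])

```text
time_s: 4.75
tool_pos: [0.5159, 0.1734, 0.2011]
orientation: [3.141, 0.002, -0.001]
contact_force: [-0.4, -0.5, -0.1]
gripper_width: 0.0321
gripper_force: 15.0
```

```bash
python3 - <<'E'
from h import *
s=get_state();print(np.round(s["tool_pos"],4),s["gripper_width"])
c=camera_info("wrist");p,d=grab_frame("wrist");X=cloud(c,d);cv2.imwrite("pics/w2.png",p[:,:,::-1])
for n in ["top","side"]:
    p,d=grab_frame(n);X=cloud(camera_info(n),d);t=s["tool_pos"]
    q=X[(np.hypot(X[:,:,0]-t[0],X[:,:,1]-t[1])<.03)&(X[:,:,2]>.15)&(X[:,:,2]<.19)]
    print(n,len(q),q.min(0).round(3) if len(q) else 0,q.max(0).round(3) if len(q) else 0)
E
```

```text
[0.5159 0.1734 0.2011] 0.03206528122115325
top 0 0 0
side 98 [0.501 0.156 0.165] [0.524 0.187 0.19 ]
```

View pics/w2.png

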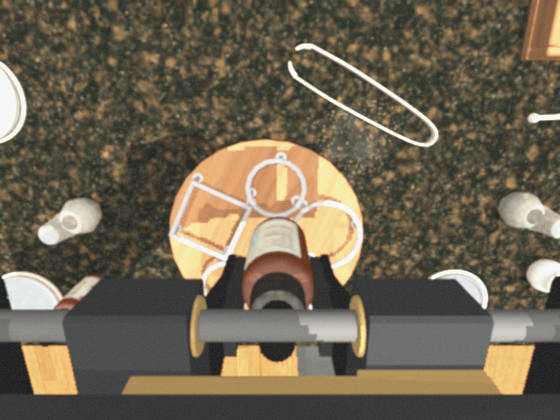

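Bottle 1 hangs upright from the gripper, at about (278,260) in the wrist view. Ring B is directly below it, at (276,187).

Call:
jog_arm(targets=[{"tx":0.02,"ty":0,"tz":0.3,"wx":0,"wy":0,"wz":0},{"tx":0,"ty":0,"tz":0.6,"wx":0,"wy":0,"wz":0},{"tx":0,"ty":0,"tz":0.6,"wx":0,"wy":0,"wz":0},{"tx":0,"ty":0,"tz":0.5,"wx":0,"wy":0,"wz":0},{"tx":0,"ty":0,"tz":0.4,"wx":0,"wy":0,"wz":0},{"tx":0,"ty":0,"tz":0.3,"wx":0,"wy":0,"wz":0},{"tx":0,"ty":0,"tz":0.2,"wx":0,"wy":0,"wz":0},{"tx":0,"ty":0,"tz":0.1,"wx":0,"wy":0,"wz":0},{"tx":0,"ty":0,"tz":0.02,"wx":0,"wy":0,"wz":0},{"tx":0,"ty":0,"tz":0.02,"wx":0,"wy":0,"wz":0},{"tx":0,"ty":0,"tz":0,"wx":0,"wy":0,"wz":0}])

```text
time_s: 6.0
tool_pos: [0.5178, 0.1746, 0.0502]
orientation: [-3.141, -0.004, -0.002]
contact_force: [-0.6, 0.2, -0.3]
gripper_width: 0.0321
gripper_force: 15.0
```

Call:
jog_arm(targets=[{"tx":0,"ty":0,"tz":0.02,"wx":0,"wy":0,"wz":0},{"tx":0,"ty":0,"tz":0.01,"wx":0,"wy":0,"wz":0},{"tx":0,"ty":0,"tz":0.01,"wx":0,"wy":0,"wz":0},{"tx":0,"ty":0,"tz":0,"wx":0,"wy":0,"wz":0}])

```text
time_s: 6.4
tool_pos: [0.5179, 0.1744, 0.0487]
orientation: [-3.141, -0.004, -0.002]
contact_force: [-1.1, -0.6, 6.7]
gripper_width: 0.0315
gripper_force: 15.0
```

Call:
jog_arm(targets=[{"tx":0,"ty":0,"tz":0,"wx":0,"wy":0,"wz":0},{"tx":0,"ty":0,"tz":0,"wx":0,"wy":0,"wz":0},{"tx":0,"ty":0,"tz":0,"wx":0,"wy":0,"wz":0},{"tx":0,"ty":0,"tz":0,"wx":0,"wy":0,"wz":0},{"tx":0,"ty":0,"tz":-0.2,"wx":0,"wy":0,"wz":0},{"tx":0,"ty":0,"tz":-0.5,"wx":0,"wy":0,"wz":0},{"tx":0,"ty":0,"tz":-0.7,"wx":0,"wy":0,"wz":0},{"tx":0,"ty":0,"tz":-0.7,"wx":0,"wy":0,"wz":0},{"tx":0,"ty":0,"tz":-0.6,"wx":0,"wy":0,"wz":0},{"tx":0,"ty":0,"tz":-0.3,"wx":0,"wy":0,"wz":0}], grip=50)

```text
time_s: 7.4
tool_pos: [0.5186, 0.1748, 0.2017]
orientation: [-3.139, -0.004, -0.009]
contact_force: [-0.5, 1.2, 0.1]
gripper_width: 0.0501
gripper_force: 0.0
```

Call:
jog_arm(targets=[{"tx":-0.2,"ty":-0.3,"tz":0,"wx":0,"wy":0,"wz":0},{"tx":-0.4,"ty":-0.6,"tz":0,"wx":0,"wy":0,"wz":0},{"tx":-0.4,"ty":-0.7,"tz":0,"wx":0,"wy":0,"wz":0},{"tx":-0.4,"ty":-0.7,"tz":0,"wx":0,"wy":0,"wz":0},{"tx":-0.4,"ty":-0.7,"tz":0,"wx":0,"wy":0,"wz":0},{"tx":-0.4,"ty":-0.6,"tz":0,"wx":0,"wy":0,"wz":0},{"tx":-0.29,"ty":-0.48,"tz":0,"wx":0,"wy":0,"wz":0},{"tx":0,"ty":0,"tz":0,"wx":0,"wy":0,"wz":0},{"tx":0,"ty":0,"tz":0,"wx":0,"wy":0,"wz":0}], grip=55)

```text
time_s: 8.3
tool_pos: [0.3921, 0.3782, 0.1979]
orientation: [-3.142, -0.005, -0.0]
contact_force: [0.6, -0.6, 0.7]
gripper_width: 0.0554
gripper_force: 0.0
```

```bash
python3 - <<'E'
from h import *
s=get_state();print(np.round(s["tool_pos"],4))
c=camera_info("wrist");p,d=grab_frame("wrist");X=cloud(c,d)
for n in ["top","side"]:
    c=camera_info(n);p,d=grab_frame(n);X=cloud(c,d)
    for m,x,y in [("b2",.394,.379),("b1 placed",.518,.174),("g2",.485,.372)]:
        q=X[(np.hypot(X[:,:,0]-x,X[:,:,1]-y)<.025)&(X[:,:,2]>.05)&(X[:,:,2]<.125)]
        if len(q): print(n,m,len(q),q.min(0).round(3),q.max(0).round(3))
E
```

```text
[0.3921 0.3782 0.1979]
top b1 placed 108 [0.504 0.157 0.053] [0.536 0.189 0.115]
top g2 49 [0.475 0.363 0.052] [0.495 0.381 0.076]
side b2 173 [0.377 0.363 0.05 ] [0.409 0.395 0.102]
side b1 placed 209 [0.504 0.157 0.05 ] [0.532 0.188 0.113]
side g2 76 [0.474 0.364 0.05 ] [0.495 0.382 0.076]
```

Call:
jog_arm(targets=[{"tx":0.02,"ty":0,"tz":0.3,"wx":0,"wy":0,"wz":0},{"tx":0,"ty":0,"tz":0.6,"wx":0,"wy":0,"wz":0},{"tx":0,"ty":0,"tz":0.7,"wx":0,"wy":0,"wz":0},{"tx":0,"ty":0,"tz":0.6,"wx":0,"wy":0,"wz":0},{"tx":0,"ty":0,"tz":0.5,"wx":0,"wy":0,"wz":0},{"tx":0,"ty":0,"tz":0.35,"wx":0,"wy":0,"wz":0},{"tx":0,"ty":0,"tz":0.17,"wx":0,"wy":0,"wz":0},{"tx":0,"ty":0,"tz":0,"wx":0,"wy":0,"wz":0},{"tx":0,"ty":0,"tz":0,"wx":0,"wy":0,"wz":0}])

```text
time_s: 9.35
tool_pos: [0.3942, 0.3782, 0.0374]
orientation: [-3.14, -0.003, -0.002]
contact_force: [-0.3, -0.8, -0.5]
gripper_width: 0.055
gripper_force: 0.0
```

Call:
jog_arm(targets=[{"tx":0,"ty":0,"tz":0,"wx":0,"wy":0,"wz":0},{"tx":0,"ty":0,"tz":0,"wx":0,"wy":0,"wz":0},{"tx":0,"ty":0,"tz":0,"wx":0,"wy":0,"wz":0},{"tx":0,"ty":0,"tz":0,"wx":0,"wy":0,"wz":0},{"tx":0,"ty":0,"tz":0,"wx":0,"wy":0,"wz":0},{"tx":0,"ty":0,"tz":0,"wx":0,"wy":0,"wz":0}], grip=20, squeeze=15)

```text
time_s: 9.95
tool_pos: [0.3937, 0.3784, 0.037]
orientation: [-3.141, -0.004, -0.001]
contact_force: [-0.5, 0.1, 2.5]
gripper_width: 0.0321
gripper_force: 14.8
```

Call:
jog_arm(targets=[{"tx":0,"ty":0,"tz":-0.3,"wx":0,"wy":0,"wz":0},{"tx":0,"ty":0,"tz":-0.6,"wx":0,"wy":0,"wz":0},{"tx":0,"ty":0,"tz":-0.7,"wx":0,"wy":0,"wz":0},{"tx":0,"ty":0,"tz":-0.7,"wx":0,"wy":0,"wz":0},{"tx":0,"ty":0,"tz":-0.6,"wx":0,"wy":0,"wz":0},{"tx":0,"ty":0.2,"tz":-0.4,"wx":0,"wy":0,"wz":0},{"tx":0.09,"ty":0.6,"tz":0,"wx":0,"wy":0,"wz":0},{"tx":0.1,"ty":0.7,"tz":0,"wx":0,"wy":0,"wz":0},{"tx":0.1,"ty":0.7,"tz":0,"wx":0,"wy":0,"wz":0},{"tx":0.1,"ty":0.6,"tz":0,"wx":0,"wy":0,"wz":0},{"tx":0,"ty":0.29,"tz":0,"wx":0,"wy":0,"wz":0},{"tx":0,"ty":0,"tz":0,"wx":0,"wy":0,"wz":0}])

```text
time_s: 11.15
tool_pos: [0.4129, 0.2219, 0.2014]
orientation: [3.141, -0.0, -0.001]
contact_force: [0.0, 0.8, -0.3]
gripper_width: 0.0323
gripper_force: 14.8
```

Call:
jog_arm(targets=[{"tx":0,"ty":0,"tz":0,"wx":0,"wy":0,"wz":0},{"tx":0,"ty":0,"tz":0.3,"wx":0,"wy":0,"wz":0}])

```text
time_s: 11.35
tool_pos: [0.4147, 0.2256, 0.1881]
orientation: [-3.138, -0.006, -0.006]
contact_force: [-0.2, -0.2, -0.6]
gripper_width: 0.0324
gripper_force: 14.8
```

Call:
jog_arm(targets=[{"tx":0,"ty":0,"tz":0.5,"wx":0,"wy":0,"wz":0},{"tx":0,"ty":0,"tz":0.6,"wx":0,"wy":0,"wz":0},{"tx":0,"ty":0,"tz":0.5,"wx":0,"wy":0,"wz":0},{"tx":0,"ty":0,"tz":0.4,"wx":0,"wy":0,"wz":0},{"tx":0,"ty":0,"tz":0.3,"wx":0,"wy":0,"wz":0},{"tx":0,"ty":0,"tz":0.2,"wx":0,"wy":0,"wz":0},{"tx":0,"ty":0,"tz":0.15,"wx":0,"wy":0,"wz":0},{"tx":0,"ty":0,"tz":0.05,"wx":0,"wy":0,"wz":0},{"tx":0,"ty":0,"tz":0.02,"wx":0,"wy":0,"wz":0},{"tx":0,"ty":0,"tz":0,"wx":0,"wy":0,"wz":0},{"tx":0,"ty":0,"tz":0,"wx":0,"wy":0,"wz":0}])

```text
time_s: 12.45
tool_pos: [0.4136, 0.2238, 0.0511]
orientation: [-3.141, -0.003, -0.002]
contact_force: [-1.0, -0.2, -0.7]
gripper_width: 0.0319
gripper_force: 14.8
```

Call:
jog_arm(targets=[{"tx":0,"ty":0,"tz":0.02,"wx":0,"wy":0,"wz":0},{"tx":0,"ty":0,"tz":0.02,"wx":0,"wy":0,"wz":0},{"tx":0,"ty":0,"tz":0.01,"wx":0,"wy":0,"wz":0},{"tx":0,"ty":0,"tz":0,"wx":0,"wy":0,"wz":0}])

```text
time_s: 12.85
tool_pos: [0.4139, 0.224, 0.0488]
orientation: [-3.141, -0.004, -0.002]
contact_force: [-0.5, 0.1, 4.9]
gripper_width: 0.0321
gripper_force: 14.9
```

Call:
jog_arm(targets=[{"tx":0,"ty":0,"tz":0,"wx":0,"wy":0,"wz":0},{"tx":0,"ty":0,"tz":0,"wx":0,"wy":0,"wz":0},{"tx":0,"ty":0,"tz":0,"wx":0,"wy":0,"wz":0},{"tx":0,"ty":0,"tz":0,"wx":0,"wy":0,"wz":0},{"tx":0,"ty":0,"tz":-0.2,"wx":0,"wy":0,"wz":0},{"tx":0,"ty":0,"tz":-0.5,"wx":0,"wy":0,"wz":0},{"tx":0,"ty":0,"tz":-0.7,"wx":0,"wy":0,"wz":0},{"tx":0,"ty":0,"tz":-0.7,"wx":0,"wy":0,"wz":0},{"tx":0,"ty":0,"tz":-0.6,"wx":0,"wy":0,"wz":0},{"tx":0,"ty":0,"tz":-0.3,"wx":0,"wy":0,"wz":0}], grip=50)

```text
time_s: 13.85
tool_pos: [0.4143, 0.2243, 0.2019]
orientation: [-3.138, -0.004, -0.007]
contact_force: [-0.6, 0.4, -0.2]
gripper_width: 0.0499
gripper_force: 0.0
```

Call:
jog_arm(targets=[{"tx":0.05,"ty":0.4,"tz":0,"wx":0,"wy":0,"wz":0},{"tx":0.1,"ty":0.8,"tz":0,"wx":0,"wy":0,"wz":0},{"tx":0.12,"ty":0.95,"tz":0,"wx":0,"wy":0,"wz":0},{"tx":0.12,"ty":0.95,"tz":0,"wx":0,"wy":0,"wz":0},{"tx":0.12,"ty":0.95,"tz":0,"wx":0,"wy":0,"wz":0},{"tx":0.12,"ty":0.95,"tz":0,"wx":0,"wy":0,"wz":0},{"tx":0.12,"ty":0.95,"tz":0,"wx":0,"wy":0,"wz":0},{"tx":0.12,"ty":0.95,"tz":0,"wx":0,"wy":0,"wz":0},{"tx":0.12,"ty":0.95,"tz":0,"wx":0,"wy":0,"wz":0},{"tx":0.12,"ty":0.9,"tz":0,"wx":0,"wy":0,"wz":0},{"tx":0.1,"ty":0.8,"tz":0,"wx":0,"wy":0,"wz":0},{"tx":0.04,"ty":0.5,"tz":0,"wx":0,"wy":0,"wz":0}], grip=70)

```text
time_s: 15.05
tool_pos: [0.4768, -0.2816, 0.1985]
orientation: [3.141, -0.0, 0.001]
contact_force: [0.5, -0.5, 0.4]
gripper_width: 0.0699
gripper_force: 0.0
```

Call:
jog_arm(targets=[{"tx":0,"ty":0,"tz":0,"wx":0,"wy":0,"wz":0},{"tx":0,"ty":0,"tz":0,"wx":0,"wy":0,"wz":0},{"tx":0,"ty":0,"tz":0,"wx":0,"wy":0,"wz":0}])

```text
time_s: 15.35
tool_pos: [0.4767, -0.278, 0.1984]
orientation: [-3.141, -0.005, -0.0]
contact_force: [0.0, 0.1, -0.7]
gripper_width: 0.0697
gripper_force: 0.0
```

```bash
cat > chk.py <<'E'
from h import *
import sys
s=get_state();print(np.round(s["tool_pos"],4),np.round(s["orientation"],3),np.round(s["joint_positions"],2))
L=dict(b1=(.519,.173,.114),b2=(.413,.224,.114),jar=(.476,-.279,.105),jig=(.482,-.184,.08),ws=(.415,-.121,.065),g1=(.49,-.075,.072),g2=(.485,.372,.072),jarP=(.469,.1254,.117),jigP=(.4055,.1556,.092),wsP=(.484,.239,.077))
for n in ["top","side","wrist"]:
    c=camera_info(n);p,d=grab_frame(n);X=cloud(c,d);cv2.imwrite(f"pics/{n}_{s['time_s']:.1f}.png",p[:,:,::-1])
    for m in sys.argv[1:]:
        x,y,h=L[m];q=X[(np.hypot(X[:,:,0]-x,X[:,:,1]-y)<.033)&(X[:,:,2]>max(h-.05,.02))&(X[:,:,2]<h+.01)]
        if len(q): print(n,m,len(q),q.min(0).round(3),q.max(0).round(3),"mid",((q.min(0)+q.max(0))/2)[:2].round(4))
E
python3 chk.py b2 jar jig g2
```

```text
[ 0.4767 -0.278   0.1984] [-3.141 -0.005 -0.   ] [-0.23  0.28 -0.21 -0.   -1.08  1.81]
top b2 99 [0.398 0.21  0.065] [0.428 0.24  0.117] mid [0.413  0.2247]
top jar 3 [ 0.455 -0.299  0.063] [ 0.469 -0.282  0.11 ] mid [ 0.462  -0.2906]
top g2 104 [0.469 0.357 0.022] [0.503 0.388 0.075] mid [0.4861 0.3724]
side b2 116 [0.398 0.208 0.065] [0.43  0.227 0.114] mid [0.4139 0.2176]
side jar 549 [ 0.455 -0.302  0.055] [ 0.501 -0.257  0.109] mid [ 0.4777 -0.2794]
side jig 320 [ 0.46  -0.205  0.03 ] [ 0.504 -0.161  0.082] mid [ 0.4822 -0.1829]
wrist jar 3223 [ 0.456 -0.303  0.055] [ 0.501 -0.257  0.108] mid [ 0.4786 -0.2798]
wrist jig 2358 [ 0.46  -0.206  0.03 ] [ 0.505 -0.16   0.083] mid [ 0.4822 -0.1829]
```

Call:
jog_arm(targets=[{"tx":0.03,"ty":0.03,"tz":0.3,"wx":0,"wy":0,"wz":0},{"tx":0,"ty":0,"tz":0.6,"wx":0,"wy":0,"wz":0},{"tx":0,"ty":0,"tz":0.6,"wx":0,"wy":0,"wz":0},{"tx":0,"ty":0,"tz":0.6,"wx":0,"wy":0,"wz":0},{"tx":0,"ty":0,"tz":0.5,"wx":0,"wy":0,"wz":0},{"tx":0,"ty":0,"tz":0.3,"wx":0,"wy":0,"wz":0},{"tx":0,"ty":0,"tz":0.15,"wx":0,"wy":0,"wz":0},{"tx":0,"ty":0,"tz":0,"wx":0,"wy":0,"wz":0},{"tx":0,"ty":0,"tz":0,"wx":0,"wy":0,"wz":0}])

```text
time_s: 16.4
tool_pos: [0.4791, -0.2803, 0.0464]
orientation: [3.141, 0.005, 0.002]
contact_force: [0.4, -1.4, 0.4]
gripper_width: 0.0699
gripper_force: 0.0
```

Call:
jog_arm(targets=[{"tx":0,"ty":0,"tz":0,"wx":0,"wy":0,"wz":0},{"tx":0,"ty":0,"tz":0,"wx":0,"wy":0,"wz":0},{"tx":0,"ty":0,"tz":0,"wx":0,"wy":0,"wz":0},{"tx":0,"ty":0,"tz":0,"wx":0,"wy":0,"wz":0},{"tx":0,"ty":0,"tz":0,"wx":0,"wy":0,"wz":0},{"tx":0,"ty":0,"tz":0,"wx":0,"wy":0,"wz":0}], grip=30, squeeze=18)

```text
time_s: 17.0
tool_pos: [0.4785, -0.2804, 0.0458]
orientation: [3.141, 0.004, 0.0]
contact_force: [-1.3, 1.5, 1.8]
gripper_width: 0.0447
gripper_force: 18.0
```

Call:
jog_arm(targets=[{"tx":0,"ty":0,"tz":-0.3,"wx":0,"wy":0,"wz":0},{"tx":0,"ty":0,"tz":-0.6,"wx":0,"wy":0,"wz":0},{"tx":0,"ty":0,"tz":-0.7,"wx":0,"wy":0,"wz":0},{"tx":0,"ty":0,"tz":-0.7,"wx":0,"wy":0,"wz":0},{"tx":0,"ty":0,"tz":-0.6,"wx":0,"wy":0,"wz":0},{"tx":0,"ty":0,"tz":-0.3,"wx":0,"wy":0,"wz":0}])

```text
time_s: 17.6
tool_pos: [0.4793, -0.2807, 0.2085]
orientation: [3.14, 0.004, 0.007]
contact_force: [0.0, -0.0, -1.0]
gripper_width: 0.0446
gripper_force: 18.0
```

Call:
jog_arm(targets=[{"tx":0,"ty":-0.3,"tz":0,"wx":0,"wy":0,"wz":0},{"tx":-0.02,"ty":-0.6,"tz":0,"wx":0,"wy":0,"wz":0},{"tx":-0.02,"ty":-0.85,"tz":0,"wx":0,"wy":0,"wz":0},{"tx":-0.02,"ty":-0.85,"tz":0,"wx":0,"wy":0,"wz":0},{"tx":-0.02,"ty":-0.85,"tz":0,"wx":0,"wy":0,"wz":0},{"tx":-0.02,"ty":-0.85,"tz":0,"wx":0,"wy":0,"wz":0},{"tx":-0.02,"ty":-0.85,"tz":0,"wx":0,"wy":0,"wz":0},{"tx":-0.02,"ty":-0.85,"tz":0,"wx":0,"wy":0,"wz":0},{"tx":-0.02,"ty":-0.85,"tz":0,"wx":0,"wy":0,"wz":0},{"tx":-0.02,"ty":-0.7,"tz":0,"wx":0,"wy":0,"wz":0},{"tx":-0.01,"ty":-0.4,"tz":0,"wx":0,"wy":0,"wz":0},{"tx":0,"ty":-0.17,"tz":0,"wx":0,"wy":0,"wz":0}])

```text
time_s: 18.8
tool_pos: [0.4666, 0.1275, 0.204]
orientation: [3.141, 0.008, -0.004]
contact_force: [0.7, -0.6, -0.8]
gripper_width: 0.0444
gripper_force: 18.0
```

Call:
jog_arm(targets=[{"tx":0,"ty":0,"tz":0,"wx":0,"wy":0,"wz":0},{"tx":0,"ty":0,"tz":0,"wx":0,"wy":0,"wz":0},{"tx":0,"ty":0,"tz":0,"wx":0,"wy":0,"wz":0}])

```text
time_s: 19.1
tool_pos: [0.4677, 0.1246, 0.2052]
orientation: [3.141, 0.001, -0.001]
contact_force: [0.3, -0.2, -1.7]
gripper_width: 0.0447
gripper_force: 18.0
```

Call:
jog_arm(targets=[{"tx":0.02,"ty":-0.02,"tz":0.3,"wx":0,"wy":0,"wz":0},{"tx":0,"ty":0,"tz":0.6,"wx":0,"wy":0,"wz":0},{"tx":0,"ty":0,"tz":0.6,"wx":0,"wy":0,"wz":0},{"tx":0,"ty":0,"tz":0.5,"wx":0,"wy":0,"wz":0},{"tx":0,"ty":0,"tz":0.4,"wx":0,"wy":0,"wz":0},{"tx":0,"ty":0,"tz":0.25,"wx":0,"wy":0,"wz":0},{"tx":0,"ty":0,"tz":0.15,"wx":0,"wy":0,"wz":0},{"tx":0,"ty":0,"tz":0.08,"wx":0,"wy":0,"wz":0},{"tx":0,"ty":0,"tz":0.02,"wx":0,"wy":0,"wz":0},{"tx":0,"ty":0,"tz":0,"wx":0,"wy":0,"wz":0},{"tx":0,"ty":0,"tz":0,"wx":0,"wy":0,"wz":0}])

```text
time_s: 20.2
tool_pos: [0.4695, 0.1269, 0.0612]
orientation: [-3.141, -0.004, -0.002]
contact_force: [0.1, 0.5, -1.8]
gripper_width: 0.0446
gripper_force: 18.0
```

Call:
jog_arm(targets=[{"tx":0,"ty":0,"tz":0.02,"wx":0,"wy":0,"wz":0},{"tx":0,"ty":0,"tz":0.02,"wx":0,"wy":0,"wz":0},{"tx":0,"ty":0,"tz":0.02,"wx":0,"wy":0,"wz":0},{"tx":0,"ty":0,"tz":0.01,"wx":0,"wy":0,"wz":0},{"tx":0,"ty":0,"tz":0,"wx":0,"wy":0,"wz":0}])

```text
time_s: 20.7
tool_pos: [0.4692, 0.1268, 0.0578]
orientation: [3.142, 0.004, 0.001]
contact_force: [-2.3, 0.6, 5.3]
gripper_width: 0.0443
gripper_force: 18.0
```

Call:
jog_arm(targets=[{"tx":0,"ty":0,"tz":0,"wx":0,"wy":0,"wz":0},{"tx":0,"ty":0,"tz":0,"wx":0,"wy":0,"wz":0},{"tx":0,"ty":0,"tz":0,"wx":0,"wy":0,"wz":0},{"tx":0,"ty":0,"tz":0,"wx":0,"wy":0,"wz":0},{"tx":0,"ty":0,"tz":-0.2,"wx":0,"wy":0,"wz":0},{"tx":0,"ty":0,"tz":-0.5,"wx":0,"wy":0,"wz":0},{"tx":0,"ty":0,"tz":-0.7,"wx":0,"wy":0,"wz":0},{"tx":0,"ty":0,"tz":-0.7,"wx":0,"wy":0,"wz":0},{"tx":0,"ty":0,"tz":-0.5,"wx":0,"wy":0,"wz":0},{"tx":0,"ty":0,"tz":-0.3,"wx":0,"wy":0,"wz":0}], grip=60)

```text
time_s: 21.7
tool_pos: [0.4699, 0.127, 0.2055]
orientation: [-3.139, -0.004, -0.007]
contact_force: [0.0, 0.3, 0.3]
gripper_width: 0.06
gripper_force: 0.0
```

Call:
jog_arm(targets=[{"tx":0.01,"ty":0.4,"tz":0,"wx":0,"wy":0,"wz":0},{"tx":0.03,"ty":0.8,"tz":0,"wx":0,"wy":0,"wz":0},{"tx":0.04,"ty":0.9,"tz":0,"wx":0,"wy":0,"wz":0},{"tx":0.04,"ty":0.9,"tz":0,"wx":0,"wy":0,"wz":0},{"tx":0.04,"ty":0.9,"tz":0,"wx":0,"wy":0,"wz":0},{"tx":0.04,"ty":0.9,"tz":0,"wx":0,"wy":0,"wz":0},{"tx":0.04,"ty":0.8,"tz":0,"wx":0,"wy":0,"wz":0},{"tx":0.02,"ty":0.6,"tz":0,"wx":0,"wy":0,"wz":0},{"tx":0,"ty":0,"tz":0,"wx":0,"wy":0,"wz":0},{"tx":0,"ty":0,"tz":0,"wx":0,"wy":0,"wz":0}], grip=70)

```text
time_s: 22.7
tool_pos: [0.4824, -0.1839, 0.2024]
orientation: [-3.141, -0.001, -0.0]
contact_force: [-0.2, 0.2, 0.6]
gripper_width: 0.0702
gripper_force: 0.0
```

```bash
python3 chk.py jarP jig b2 b1 g1
```

```text
[ 0.4824 -0.1839  0.2024] [-3.141e+00 -1.000e-03 -0.000e+00] [-0.05  0.22 -0.29 -0.   -1.07  1.62]
top jarP 216 [0.446 0.103 0.069] [0.489 0.146 0.123] mid [0.4677 0.1247]
top jig 10 [ 0.461 -0.199  0.059] [ 0.481 -0.178  0.086] mid [ 0.4709 -0.1886]
top b2 99 [0.398 0.21  0.065] [0.428 0.24  0.114] mid [0.4129 0.2247]
top b1 100 [0.504 0.159 0.064] [0.537 0.189 0.117] mid [0.5202 0.1737]
side jarP 442 [0.446 0.103 0.067] [0.492 0.148 0.121] mid [0.469  0.1254]
side jig 321 [ 0.461 -0.205  0.03 ] [ 0.505 -0.161  0.083] mid [ 0.4827 -0.1831]
side b2 174 [0.398 0.21  0.064] [0.427 0.242 0.115] mid [0.4125 0.2257]
side b1 146 [0.504 0.157 0.065] [0.533 0.189 0.114] mid [0.5184 0.1732]
side g1 205 [ 0.476 -0.093  0.022] [ 0.502 -0.058  0.074] mid [ 0.4892 -0.0752]
wrist jig 2190 [ 0.46  -0.205  0.035] [ 0.505 -0.161  0.082] mid [ 0.4824 -0.1829]
wrist g1 1305 [ 0.475 -0.093  0.022] [ 0.51  -0.058  0.075] mid [ 0.4923 -0.0757]
```

Call:
jog_arm(targets=[{"tx":0,"ty":-0.01,"tz":0.3,"wx":0,"wy":0,"wz":0},{"tx":0,"ty":0,"tz":0.6,"wx":0,"wy":0,"wz":0},{"tx":0,"ty":0,"tz":0.6,"wx":0,"wy":0,"wz":0},{"tx":0,"ty":0,"tz":0.6,"wx":0,"wy":0,"wz":0},{"tx":0,"ty":0,"tz":0.5,"wx":0,"wy":0,"wz":0},{"tx":0,"ty":0,"tz":0.3,"wx":0,"wy":0,"wz":0},{"tx":0,"ty":0,"tz":0.15,"wx":0,"wy":0,"wz":0},{"tx":0,"ty":0,"tz":0,"wx":0,"wy":0,"wz":0},{"tx":0,"ty":0,"tz":0,"wx":0,"wy":0,"wz":0}])

```text
time_s: 23.75
tool_pos: [0.4835, -0.1825, 0.0504]
orientation: [3.141, 0.005, 0.002]
contact_force: [-0.6, -0.1, 0.6]
gripper_width: 0.0697
gripper_force: 0.0
```

Call:
jog_arm(targets=[{"tx":0,"ty":0,"tz":0,"wx":0,"wy":0,"wz":0},{"tx":0,"ty":0,"tz":0,"wx":0,"wy":0,"wz":0},{"tx":0,"ty":0,"tz":0,"wx":0,"wy":0,"wz":0},{"tx":0,"ty":0,"tz":0,"wx":0,"wy":0,"wz":0},{"tx":0,"ty":0,"tz":0,"wx":0,"wy":0,"wz":0},{"tx":0,"ty":0,"tz":0,"wx":0,"wy":0,"wz":0}], grip=25, squeeze=18)

```text
time_s: 24.35
tool_pos: [0.4829, -0.1829, 0.0498]
orientation: [3.141, 0.004, 0.001]
contact_force: [-1.1, 0.7, 1.4]
gripper_width: 0.0438
gripper_force: 18.0
```

Call:
jog_arm(targets=[{"tx":0,"ty":0,"tz":-0.1,"wx":0,"wy":0,"wz":0},{"tx":0,"ty":0,"tz":-0.1,"wx":0,"wy":0,"wz":0},{"tx":0,"ty":0,"tz":-0.1,"wx":0,"wy":0,"wz":0},{"tx":0,"ty":0,"tz":0,"wx":0,"wy":0,"wz":0}])

```text
time_s: 24.75
tool_pos: [0.4833, -0.1829, 0.0654]
orientation: [3.141, 0.004, 0.003]
contact_force: [0.4, -0.9, -1.5]
gripper_width: 0.0434
gripper_force: 18.0
```

```bash
python3 chk.py jig
```

```text
[ 0.4833 -0.1829  0.0654] [3.141e+00 4.000e-03 3.000e-03] [-0.05  0.38 -0.46  0.   -0.73  1.62]
side jig 370 [ 0.462 -0.213  0.03 ] [ 0.505 -0.152  0.09 ] mid [ 0.4837 -0.1829]
wrist jig 6127 [ 0.467 -0.215  0.03 ] [ 0.503 -0.153  0.09 ] mid [ 0.4853 -0.1838]
```

Call:
jog_arm(targets=[{"tx":0,"ty":0,"tz":-0.4,"wx":0,"wy":0,"wz":0},{"tx":0,"ty":0,"tz":-0.7,"wx":0,"wy":0,"wz":0},{"tx":0,"ty":0,"tz":-0.7,"wx":0,"wy":0,"wz":0},{"tx":0,"ty":0,"tz":-0.6,"wx":0,"wy":0,"wz":0},{"tx":0,"ty":0,"tz":-0.3,"wx":0,"wy":0,"wz":0}])

```text
time_s: 25.4
tool_pos: [0.4838, -0.1831, 0.2024]
orientation: [3.141, 0.004, 0.007]
contact_force: [-0.7, 0.5, -2.0]
gripper_width: 0.0435
gripper_force: 18.0
```

Call:
jog_arm(targets=[{"tx":-0.06,"ty":-0.3,"tz":0,"wx":0,"wy":0,"wz":0},{"tx":-0.15,"ty":-0.6,"tz":0,"wx":0,"wy":0,"wz":0},{"tx":-0.19,"ty":-0.85,"tz":0,"wx":0,"wy":0,"wz":0},{"tx":-0.2,"ty":-0.85,"tz":0,"wx":0,"wy":0,"wz":0},{"tx":-0.2,"ty":-0.85,"tz":0,"wx":0,"wy":0,"wz":0},{"tx":-0.2,"ty":-0.85,"tz":0,"wx":0,"wy":0,"wz":0},{"tx":-0.2,"ty":-0.85,"tz":0,"wx":0,"wy":0,"wz":0},{"tx":-0.15,"ty":-0.7,"tz":0,"wx":0,"wy":0,"wz":0},{"tx":-0.13,"ty":-0.6,"tz":0,"wx":0,"wy":0,"wz":0},{"tx":-0.08,"ty":-0.32,"tz":0,"wx":0,"wy":0,"wz":0},{"tx":0,"ty":0,"tz":0,"wx":0,"wy":0,"wz":0},{"tx":0,"ty":0,"tz":0,"wx":0,"wy":0,"wz":0}])

```text
time_s: 26.6
tool_pos: [0.4036, 0.1553, 0.1992]
orientation: [3.141, 0.005, -0.001]
contact_force: [-0.1, 0.3, -1.6]
gripper_width: 0.0435
gripper_force: 18.0
```

```bash
python3 chk.py b2 jarP
```

```text
[0.4036 0.1553 0.1992] [ 3.141e+00  5.000e-03 -1.000e-03] [ 0.75  0.07 -0.47 -0.   -1.03  0.83]
top jarP 127 [0.457 0.103 0.104] [0.489 0.143 0.124] mid [0.4731 0.1229]
side b2 173 [0.398 0.209 0.064] [0.426 0.24  0.114] mid [0.4117 0.2245]
side jarP 445 [0.445 0.103 0.067] [0.491 0.148 0.121] mid [0.468  0.1258]
wrist b2 1337 [0.398 0.209 0.064] [0.43  0.242 0.116] mid [0.4142 0.2256]
wrist jarP 3610 [0.446 0.104 0.067] [0.492 0.15  0.12 ] mid [0.469  0.1269]
```

Call:
jog_arm(targets=[{"tx":0.02,"ty":0,"tz":0.3,"wx":0,"wy":0,"wz":0},{"tx":0,"ty":0,"tz":0.6,"wx":0,"wy":0,"wz":0},{"tx":0,"ty":0,"tz":0.6,"wx":0,"wy":0,"wz":0},{"tx":0,"ty":0,"tz":0.4,"wx":0,"wy":0,"wz":0},{"tx":0,"ty":0,"tz":0.3,"wx":0,"wy":0,"wz":0},{"tx":0,"ty":0,"tz":0.25,"wx":0,"wy":0,"wz":0},{"tx":0,"ty":0,"tz":0.15,"wx":0,"wy":0,"wz":0},{"tx":0,"ty":0,"tz":0.08,"wx":0,"wy":0,"wz":0},{"tx":0,"ty":0,"tz":0,"wx":0,"wy":0,"wz":0},{"tx":0,"ty":0,"tz":0,"wx":0,"wy":0,"wz":0}])

```text
time_s: 27.75
tool_pos: [0.4054, 0.1556, 0.0661]
orientation: [-3.141, -0.003, -0.002]
contact_force: [0.1, -0.5, -1.4]
gripper_width: 0.0434
gripper_force: 18.0
```

Call:
jog_arm(targets=[{"tx":0,"ty":0,"tz":0.03,"wx":0,"wy":0,"wz":0},{"tx":0,"ty":0,"tz":0.02,"wx":0,"wy":0,"wz":0},{"tx":0,"ty":0,"tz":0.02,"wx":0,"wy":0,"wz":0},{"tx":0,"ty":0,"tz":0.02,"wx":0,"wy":0,"wz":0},{"tx":0,"ty":0,"tz":0,"wx":0,"wy":0,"wz":0}])

```text
time_s: 28.25
tool_pos: [0.4053, 0.1557, 0.0618]
orientation: [-3.142, -0.005, -0.001]
contact_force: [-1.4, -2.0, 6.0]
gripper_width: 0.0437
gripper_force: 17.9
```

Call:
jog_arm(targets=[{"tx":0,"ty":0,"tz":0,"wx":0,"wy":0,"wz":0},{"tx":0,"ty":0,"tz":0,"wx":0,"wy":0,"wz":0},{"tx":0,"ty":0,"tz":0,"wx":0,"wy":0,"wz":0},{"tx":0,"ty":0,"tz":0,"wx":0,"wy":0,"wz":0},{"tx":0,"ty":0,"tz":-0.2,"wx":0,"wy":0,"wz":0},{"tx":0,"ty":0,"tz":-0.5,"wx":0,"wy":0,"wz":0},{"tx":0,"ty":0,"tz":-0.7,"wx":0,"wy":0,"wz":0},{"tx":0,"ty":0,"tz":-0.7,"wx":0,"wy":0,"wz":0},{"tx":0,"ty":0,"tz":-0.4,"wx":0,"wy":0,"wz":0},{"tx":0,"ty":0,"tz":-0.3,"wx":0,"wy":0,"wz":0}], grip=54)

```text
time_s: 29.25
tool_pos: [0.4054, 0.1558, 0.2037]
orientation: [-3.139, -0.004, -0.005]
contact_force: [0.3, 0.4, -0.0]
gripper_width: 0.0538
gripper_force: 0.0
```

Call:
jog_arm(targets=[{"tx":0.01,"ty":0.3,"tz":0,"wx":0,"wy":0,"wz":0},{"tx":0.02,"ty":0.7,"tz":0,"wx":0,"wy":0,"wz":0},{"tx":0.03,"ty":0.8,"tz":0,"wx":0,"wy":0,"wz":0},{"tx":0.03,"ty":0.8,"tz":0,"wx":0,"wy":0,"wz":0},{"tx":0.03,"ty":0.8,"tz":0,"wx":0,"wy":0,"wz":0},{"tx":0.03,"ty":0.8,"tz":0,"wx":0,"wy":0,"wz":0},{"tx":0.03,"ty":0.8,"tz":0,"wx":0,"wy":0,"wz":0},{"tx":0.02,"ty":0.53,"tz":0,"wx":0,"wy":0,"wz":0},{"tx":0,"ty":0,"tz":0,"wx":0,"wy":0,"wz":0},{"tx":0,"ty":0,"tz":0,"wx":0,"wy":0,"wz":0}])

```text
time_s: 30.25
tool_pos: [0.4146, -0.1218, 0.2005]
orientation: [-3.141, 0.0, 0.002]
contact_force: [-0.0, -0.1, -0.2]
gripper_width: 0.0539
gripper_force: 0.0
```

```bash
python3 chk.py jigP jarP b2 b1 ws; ls -t pics|head -3
```

```text
[ 0.4146 -0.1218  0.2005] [-3.141e+00  0.000e+00  2.000e-03] [ 0.09  0.07 -0.47 -0.   -1.03  1.48]
top jigP 186 [0.385 0.133 0.042] [0.426 0.177 0.096] mid [0.4051 0.1549]
top jarP 215 [0.446 0.103 0.068] [0.49  0.146 0.125] mid [0.4677 0.1248]
top b2 101 [0.398 0.21  0.066] [0.431 0.24  0.117] mid [0.4143 0.2247]
top b1 98 [0.504 0.158 0.064] [0.537 0.188 0.116] mid [0.5203 0.1735]
side jigP 291 [0.383 0.133 0.043] [0.427 0.178 0.095] mid [0.4052 0.1556]
side jarP 443 [0.445 0.103 0.067] [0.492 0.147 0.122] mid [0.4681 0.1253]
side b2 170 [0.398 0.209 0.064] [0.427 0.24  0.114] mid [0.4129 0.2247]
side b1 148 [0.501 0.158 0.064] [0.533 0.189 0.113] mid [0.5171 0.1735]
side ws 176 [ 0.401 -0.136  0.02 ] [ 0.425 -0.105  0.069] mid [ 0.4127 -0.1205]
wrist jarP 90 [0.451 0.103 0.067] [0.476 0.111 0.072] mid [0.4634 0.107 ]
wrist ws 867 [ 0.403 -0.137  0.02 ] [ 0.432 -0.104  0.067] mid [ 0.4178 -0.1208]
wrist_30.2.png
side_30.2.png
top_30.2.png
```

Call:
jog_arm(targets=[{"tx":0.05,"ty":-0.02,"tz":0.3,"wx":0,"wy":0,"wz":0},{"tx":0,"ty":0,"tz":0.6,"wx":0,"wy":0,"wz":0},{"tx":0,"ty":0,"tz":0.6,"wx":0,"wy":0,"wz":0},{"tx":0,"ty":0,"tz":0.6,"wx":0,"wy":0,"wz":0},{"tx":0,"ty":0,"tz":0.5,"wx":0,"wy":0,"wz":0},{"tx":0,"ty":0,"tz":0.4,"wx":0,"wy":0,"wz":0},{"tx":0,"ty":0,"tz":0.2,"wx":0,"wy":0,"wz":0},{"tx":0,"ty":0,"tz":0,"wx":0,"wy":0,"wz":0},{"tx":0,"ty":0,"tz":0,"wx":0,"wy":0,"wz":0}])

```text
time_s: 31.3
tool_pos: [0.4188, -0.1196, 0.0417]
orientation: [3.141, 0.005, 0.002]
contact_force: [0.4, -0.0, 0.0]
gripper_width: 0.0539
gripper_force: 0.0
```

Call:
jog_arm(targets=[{"tx":0,"ty":0,"tz":0,"wx":0,"wy":0,"wz":0},{"tx":0,"ty":0,"tz":0,"wx":0,"wy":0,"wz":0},{"tx":0,"ty":0,"tz":0,"wx":0,"wy":0,"wz":0},{"tx":0,"ty":0,"tz":0,"wx":0,"wy":0,"wz":0},{"tx":0,"ty":0,"tz":0,"wx":0,"wy":0,"wz":0},{"tx":0,"ty":0,"tz":0,"wx":0,"wy":0,"wz":0},{"tx":0,"ty":0,"tz":0,"wx":0,"wy":0,"wz":0}], grip=8, squeeze=15)

```text
time_s: 32.0
tool_pos: [0.4182, -0.12, 0.0411]
orientation: [3.141, 0.004, 0.0]
contact_force: [-0.4, -0.6, 1.5]
gripper_width: 0.017
gripper_force: 15.0
```

Call:
jog_arm(targets=[{"tx":0,"ty":0,"tz":-0.2,"wx":0,"wy":0,"wz":0},{"tx":0,"ty":0,"tz":-0.5,"wx":0,"wy":0,"wz":0},{"tx":0,"ty":0,"tz":-0.7,"wx":0,"wy":0,"wz":0},{"tx":0,"ty":0,"tz":-0.7,"wx":0,"wy":0,"wz":0},{"tx":0,"ty":0,"tz":-0.7,"wx":0,"wy":0,"wz":0},{"tx":0,"ty":0,"tz":-0.4,"wx":0,"wy":0,"wz":0}])

```text
time_s: 32.6
tool_pos: [0.4189, -0.12, 0.2046]
orientation: [3.142, 0.004, 0.008]
contact_force: [1.2, -0.1, -0.5]
gripper_width: 0.017
gripper_force: 15.0
```

Call:
jog_arm(targets=[{"tx":0.05,"ty":-0.3,"tz":0,"wx":0,"wy":0,"wz":0},{"tx":0.12,"ty":-0.6,"tz":0,"wx":0,"wy":0,"wz":0},{"tx":0.15,"ty":-0.8,"tz":0,"wx":0,"wy":0,"wz":0},{"tx":0.15,"ty":-0.85,"tz":0,"wx":0,"wy":0,"wz":0},{"tx":0.15,"ty":-0.85,"tz":0,"wx":0,"wy":0,"wz":0},{"tx":0.15,"ty":-0.85,"tz":0,"wx":0,"wy":0,"wz":0},{"tx":0.15,"ty":-0.85,"tz":0,"wx":0,"wy":0,"wz":0},{"tx":0.15,"ty":-0.8,"tz":0,"wx":0,"wy":0,"wz":0},{"tx":0.13,"ty":-0.7,"tz":0,"wx":0,"wy":0,"wz":0},{"tx":0.1,"ty":-0.4,"tz":0,"wx":0,"wy":0,"wz":0},{"tx":0.02,"ty":-0.18,"tz":0,"wx":0,"wy":0,"wz":0},{"tx":0,"ty":0,"tz":0,"wx":0,"wy":0,"wz":0}])

```text
time_s: 33.8
tool_pos: [0.483, 0.2393, 0.2009]
orientation: [3.141, 0.004, -0.001]
contact_force: [-0.4, 0.3, -1.1]
gripper_width: 0.017
gripper_force: 15.0
```

Call:
jog_arm(targets=[{"tx":0,"ty":0,"tz":0,"wx":0,"wy":0,"wz":-0.08},{"tx":0,"ty":0,"tz":0,"wx":0,"wy":0,"wz":-0.12},{"tx":0,"ty":0,"tz":0,"wx":0,"wy":0,"wz":-0.13},{"tx":0,"ty":0,"tz":0,"wx":0,"wy":0,"wz":-0.13},{"tx":0,"ty":0,"tz":0,"wx":0,"wy":0,"wz":-0.13},{"tx":0,"ty":0,"tz":0,"wx":0,"wy":0,"wz":-0.12},{"tx":0,"ty":0,"tz":0,"wx":0,"wy":0,"wz":-0.07},{"tx":0,"ty":0,"tz":0,"wx":0,"wy":0,"wz":0},{"tx":0,"ty":0,"tz":0,"wx":0,"wy":0,"wz":0},{"tx":0,"ty":0,"tz":0,"wx":0,"wy":0,"wz":0}])

```text
time_s: 34.8
tool_pos: [0.4832, 0.2385, 0.2012]
orientation: [-2.905, -1.195, 0.0]
contact_force: [0.3, -0.2, -0.4]
gripper_width: 0.0175
gripper_force: 15.0
```

```bash
python3 chk.py; python3 - <<'E'
from h import *
s=get_state();t=s["tool_pos"]
for n in ["side","wrist"]:
    c=camera_info(n);p,d=grab_frame(n);X=cloud(c,d)
    q=X[(np.hypot(X[:,:,0]-t[0],X[:,:,1]-t[1])<.03)&(X[:,:,2]>.14)&(X[:,:,2]<.19)]
    if len(q): print(n,len(q),q.min(0).round(3),q.max(0).round(3))
E
```

```text
[0.4832 0.2385 0.2012] [-2.905 -1.195  0.   ] [ 0.76  0.26 -0.24 -0.   -1.08  1.59]
side 128 [0.464 0.218 0.165] [0.493 0.252 0.19 ]
wrist 1243 [0.471 0.225 0.167] [0.499 0.255 0.188]
```

```bash
python3 - <<'E'
import cv2
w=cv2.imread("pics/wrist_34.8.png");s=cv2.imread("pics/side_34.8.png")[100:240,180:320]
cv2.imwrite("pics/m.png",cv2.hconcat([cv2.resize(w,(400,300)),cv2.resize(s,(300,300),interpolation=2)]))
E
```

```text
(no output)
```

View pics/m.png

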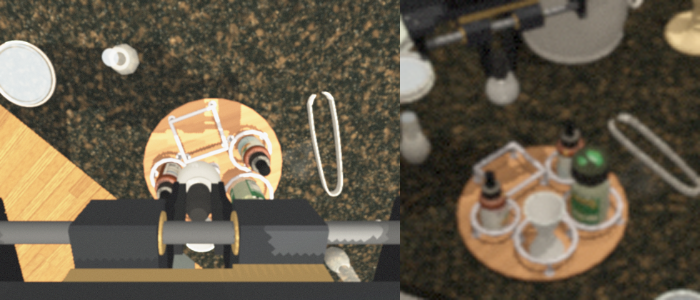

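The composite shows the stopper hanging ball-down at (503,88) on the right panel. The other four things stand upright in their rings and the square frame is empty. Lowering now.

Call:
jog_arm(targets=[{"tx":0,"ty":0,"tz":0.3,"wx":0,"wy":0,"wz":0},{"tx":0,"ty":0,"tz":0.6,"wx":0,"wy":0,"wz":0},{"tx":0,"ty":0,"tz":0.6,"wx":0,"wy":0,"wz":0},{"tx":0,"ty":0,"tz":0.5,"wx":0,"wy":0,"wz":0},{"tx":0,"ty":0,"tz":0.4,"wx":0,"wy":0,"wz":0},{"tx":0,"ty":0,"tz":0.25,"wx":0,"wy":0,"wz":0},{"tx":0,"ty":0,"tz":0.15,"wx":0,"wy":0,"wz":0},{"tx":0,"ty":0,"tz":0.08,"wx":0,"wy":0,"wz":0},{"tx":0,"ty":0,"tz":0,"wx":0,"wy":0,"wz":0},{"tx":0,"ty":0,"tz":0,"wx":0,"wy":0,"wz":0}])

```text
time_s: 36.05
tool_pos: [0.4838, 0.2396, 0.0579]
orientation: [-2.904, -1.198, -0.003]
contact_force: [-0.3, 0.3, 0.1]
gripper_width: 0.0173
gripper_force: 15.0
```

Call:
jog_arm(targets=[{"tx":0,"ty":0,"tz":0.02,"wx":0,"wy":0,"wz":0},{"tx":0,"ty":0,"tz":0.01,"wx":0,"wy":0,"wz":0},{"tx":0,"ty":0,"tz":0,"wx":0,"wy":0,"wz":0}])

```text
time_s: 36.35
tool_pos: [0.4833, 0.2392, 0.0558]
orientation: [-2.904, -1.197, -0.001]
contact_force: [0.1, -0.0, 0.0]
gripper_width: 0.0169
gripper_force: 15.0
```

Call:
jog_arm(targets=[{"tx":0,"ty":0,"tz":0.02,"wx":0,"wy":0,"wz":0},{"tx":0,"ty":0,"tz":0.02,"wx":0,"wy":0,"wz":0},{"tx":0,"ty":0,"tz":0.02,"wx":0,"wy":0,"wz":0},{"tx":0,"ty":0,"tz":0,"wx":0,"wy":0,"wz":0}])

```text
time_s: 36.75
tool_pos: [0.4837, 0.2394, 0.0532]
orientation: [2.904, 1.198, 0.001]
contact_force: [-0.8, -0.5, 4.6]
gripper_width: 0.0171
gripper_force: 15.1
```

Call:
jog_arm(targets=[{"tx":0,"ty":0,"tz":0,"wx":0,"wy":0,"wz":0},{"tx":0,"ty":0,"tz":0,"wx":0,"wy":0,"wz":0},{"tx":0,"ty":0,"tz":0,"wx":0,"wy":0,"wz":0},{"tx":0,"ty":0,"tz":0,"wx":0,"wy":0,"wz":0},{"tx":0,"ty":0,"tz":-0.2,"wx":0,"wy":0,"wz":0},{"tx":0,"ty":0,"tz":-0.5,"wx":0,"wy":0,"wz":0},{"tx":0,"ty":0,"tz":-0.7,"wx":0,"wy":0,"wz":0},{"tx":0,"ty":0,"tz":-0.7,"wx":0,"wy":0,"wz":0},{"tx":0,"ty":0,"tz":-0.5,"wx":0,"wy":0,"wz":0},{"tx":0,"ty":0,"tz":-0.3,"wx":0,"wy":0,"wz":0}], grip=40)

```text
time_s: 37.75
tool_pos: [0.4841, 0.2397, 0.2011]
orientation: [-2.903, -1.198, -0.008]
contact_force: [-0.7, -0.2, -0.9]
gripper_width: 0.0404
gripper_force: 0.0
```

Call:
jog_arm(targets=[{"tx":0,"ty":-0.3,"tz":0,"wx":0,"wy":0,"wz":0},{"tx":0,"ty":-0.7,"tz":0,"wx":0,"wy":0,"wz":0},{"tx":0,"ty":-0.8,"tz":0,"wx":0,"wy":0,"wz":0},{"tx":0,"ty":-0.8,"tz":0,"wx":0,"wy":0,"wz":0},{"tx":0,"ty":-0.4,"tz":0,"wx":0,"wy":0,"wz":0},{"tx":0,"ty":0,"tz":0,"wx":0,"wy":0,"wz":0},{"tx":0,"ty":0,"tz":0,"wx":0,"wy":0,"wz":0}])

```text
time_s: 38.45
tool_pos: [0.3767, 0.3456, 0.1971]
orientation: [2.903, 1.199, -0.002]
contact_force: [0.7, -0.1, -0.4]
gripper_width: 0.0399
gripper_force: 0.0
```

```bash
python3 chk.py wsP jigP jarP b1 b2 g1 g2; python3 - <<'E'
import cv2,glob,os
g=lambda n:cv2.imread(max(glob.glob(f"pics/{n}_*.png"),key=os.path.getmtime))
cv2.imwrite("pics/fin.png",cv2.vconcat([cv2.resize(g("top")[140:250,130:450],(800,275)),cv2.resize(g("side")[110:280,110:460],(660,320)).copy() if 0 else cv2.resize(g("side")[130:270,110:460],(800,320))]))
E
```

```text
[0.3767 0.3456 0.1971] [ 2.903e+00  1.199e+00 -2.000e-03] [ 1.06  0.21 -0.31 -0.   -1.05  1.29]
top wsP 161 [0.451 0.206 0.028] [0.515 0.27  0.082] mid [0.483  0.2383]
top jigP 188 [0.385 0.133 0.042] [0.425 0.177 0.097] mid [0.4051 0.1548]
top jarP 214 [0.446 0.103 0.069] [0.489 0.146 0.123] mid [0.4674 0.1247]
top b1 100 [0.504 0.159 0.065] [0.537 0.188 0.114] mid [0.5203 0.1735]
top b2 101 [0.398 0.21  0.064] [0.431 0.24  0.116] mid [0.4145 0.225 ]
top g1 99 [ 0.477 -0.091  0.022] [ 0.508 -0.06   0.078] mid [ 0.4925 -0.0755]
top g2 55 [0.469 0.364 0.022] [0.503 0.388 0.077] mid [0.4861 0.376 ]
side wsP 220 [0.458 0.206 0.027] [0.517 0.271 0.08 ] mid [0.4871 0.2386]
side jigP 295 [0.382 0.133 0.042] [0.429 0.178 0.095] mid [0.4052 0.1553]
side jarP 441 [0.445 0.102 0.067] [0.492 0.148 0.12 ] mid [0.4685 0.125 ]
side b1 145 [0.504 0.158 0.066] [0.534 0.189 0.114] mid [0.5188 0.1736]
side b2 177 [0.396 0.208 0.064] [0.426 0.241 0.113] mid [0.4114 0.2249]
side g1 211 [ 0.473 -0.093  0.022] [ 0.503 -0.058  0.076] mid [ 0.4881 -0.0752]
side g2 180 [0.467 0.357 0.022] [0.497 0.389 0.073] mid [0.4821 0.3732]
wrist wsP 2013 [0.451 0.207 0.027] [0.517 0.272 0.079] mid [0.4839 0.2393]
wrist jarP 1774 [0.447 0.121 0.067] [0.492 0.151 0.118] mid [0.4692 0.1362]
wrist b1 1568 [0.503 0.16  0.064] [0.536 0.192 0.108] mid [0.5197 0.1759]
wrist b2 1106 [0.397 0.216 0.064] [0.43  0.244 0.108] mid [0.4137 0.2296]
wrist g2 1352 [0.467 0.358 0.022] [0.502 0.393 0.074] mid [0.4848 0.3757]
```

View pics/fin.png

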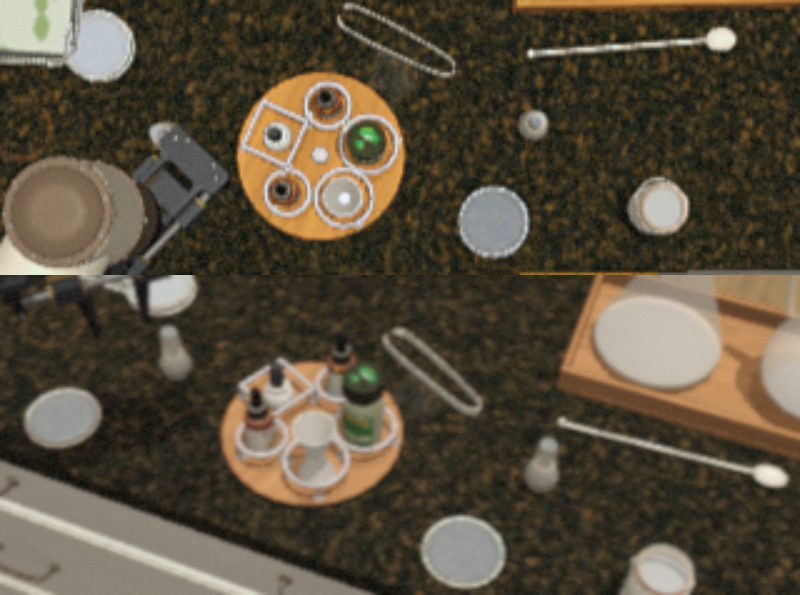

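All five things stand upright in their frames: the stopper at (277,135), the bottles at (327,103) and (285,190), the jar at (367,142) and the jigger at (343,198). The glass stoppers and clip jar are where they started. Handing in.

```bash
python3 -c "from station import close_job; print(close_job())"
```

```text
the job is handed in; nothing more can be done
None
```

The caddy is stocked and the job is handed in at about 39 s: all five things stand upright in their frames, and the two glass stoppers and the clip-top jar are still where they stood.

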